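# Weigh the low tin from behind the tall tea canisters

### The arm

A 6-joint arm with a two-finger parallel gripper is mounted at the origin on the work surface. World frame = base frame: x ahead of the robot, y to its left, z up, the work surface at z = 0. Lengths are in mm, angles in rad, forces in N, time in s.
With the tool pointing down it reaches from about 275 to 1000 mm from the base axis. Payload 8.4 kg.
Tool frame: the origin (TCP) lies at the very end of the fingers, on their centre line; the grasp point (between the pads) lies 19 mm behind it; z points along the fingers, x is the direction in which the jaws open and shut, and the axes are right-handed (so a half turn about z gives the same grasp; the last joint's range is limited). The gripper opens to 85 mm and grips with 20 to 120 N. Pads are 22 mm wide; open, the fingers measure 114 mm over their backs; the gripper's body (76 mm by 85 mm) begins 54 mm behind the grasp point. The pads swing forward as they close: fully open they stand 13 mm farther back than shut.
Start: joints at [1.141, 0.353, 1.633, -0, 1.155, -0.002], TCP at [259.293, 568.678, 231.281] pointing down, gripper open.
Joint ranges: [-2.63, 2.63], [-0.92, 2.1], [0.06, 2.66], [-1.3, 4.44], [0, 2.69], [-3.02, 3.02]. Speed limits (rad/s): [2.22, 2.22, 2.79, 3.14, 3.14, 3.14].

### API

Orientations are given as [roll, pitch, yaw] about the fixed x, y, z axes, in that order (R = Rz(yaw) Ry(pitch) Rx(roll)).
In Python, from rig import r gives the robot as it stands. The module is installed in compiled form; this text tells all that it offers.
- The arm moves only by the tool apply_moves, never from a script. Its argument "targets" is a list that holds one entry, the list of rows, each a list of 7 numbers: the gripper's target within -1 to 1 (fully open at 1, half-way at 0, shut at -1), then the shift along the tool's x, y, z in cm, then the turn, a rotation vector about the tool's x, y, z in degrees. A call has 1 to 8 rows; each row is the pose to reach, as a shift and turn from the pose measured when the call began, along the tool's axes at that moment; what a row does not reach only later rows make up. A row lasts 1/10 s, in which the tool goes at most 50 mm and 8.59 degrees, less where a joint would pass 70% of its speed; a pose out of reach is approached as far as the arm can. A call with a gripper value outside its range is refused whole. The fingers move at their own pace and stop on an object; "newtons" is the grip in N (left out, the last holds). Time passes only in rows, so rows that repeat a pose let the fingers close. It gives the time, the measured TCP pose, the force and the opening at its end, in the units of the state.
- r.sense(): the state, without advancing time (a new reading comes with each control period).
- r.grab_frame(name): name is "scene" or "side" or "wrist"; returns a dict with "pixels" (480x640x3 uint8, red, green, blue), "fov_y" (degrees; the focal length in pixels is half the picture's height over the tangent of half this angle, whatever the lens; pixels are square), "cx", "cy" (the principal point, pixels), "D" ([k1, k2, p1, p2, k3] as OpenCV has them; the pictures are not rectified), "R" (3x3) and "t" (3): a world point X has camera coordinates R X + t; the wrist camera has in their place "mount" (4x4, takes a point from camera to tool coordinates, whose origin is the TCP and whose axes are the tool frame's). Camera axes: x right, y down, z forward; pixel columns grow to the right and rows downward; lengths in mm; the calibration is good to about 2 mm. A picture is of the moment at which its call begins: read the wrist's pose just before it. There is no depth.
- r.sign_off(): hands the job in, once; it reports no verdict.
The state is a dict: "clock": time; "qpos": joint angles; "qvel": joint speeds; "joint_efforts": joint torques, N m; "eef_pos": TCP position; "tcp_rot": TCP orientation; "contact_force": force on the tool from outside, world axes, zero at the start; "wrist_torque": the same for the moment, N m; "opening": opening from 0.0 (shut) to 1.0 (fully open).
Only numpy, scipy, OpenCV 4.12 (cv2) and the standard library are available. Lean on these libraries where they do the work, as an engineer would, in place of code of your own. Each camera call takes 0.05 s, during which the arm holds its last target. There are 200 camera calls.

### The job

Weigh the low tea tin that is hemmed in at the back of the display: first move all three tall canisters off the display and stand them on the wooden side board, and only then set the low tin upright in the middle of the scale's round plate. Leave the tin on the scale and put each tall canister back upright on the very spot where it stood at the start. Do not knock the tin over, and leave the cup, the bowl and the spoon alone.

Things in the scene. Friction and masses are not known exactly. Their poses are not given: they have to be found in the camera images.
- slim_canister: Tall slim round (56 mm diameter) cream tea canister, lid top 120 mm above its underside, knob top 146 mm. Black round knob in the middle of the lid: head 20 mm wide, 6 to 26 mm above the lid, on a 12 mm neck; one rigid piece, may be lifted by the knob. Origin at the centre of its underside, z up. About 350 g (-30 to +40 %). Starts at the left, right or front place of the display.
- square_canister: Tall square (62 x 62 mm) cream tea canister, lid top 112 mm above its underside, knob top 138 mm. Black round knob in the middle of the lid: head 20 mm wide, 6 to 26 mm above the lid, on a 12 mm neck; one rigid piece, may be lifted by the knob. Origin at the centre of its underside, z up. About 420 g (-30 to +40 %). Starts at the left, right or front place of the display.
- hex_canister: Tall six-sided (68 mm across flats) cream tea canister, lid top 112 mm above its underside, knob top 138 mm. Black round knob in the middle of the lid: head 20 mm wide, 6 to 26 mm above the lid, on a 12 mm neck; one rigid piece, may be lifted by the knob. Origin at the centre of its underside, z up. About 420 g (-30 to +40 %). Starts at the left, right or front place of the display.
- low_tin: Low round cream tea tin, 76 mm diameter, lid top 36 mm above its underside, knob top 62 mm. Black round knob in the middle of the lid: head 20 mm wide, 6 to 26 mm above the lid, on a 12 mm neck; one rigid piece, may be lifted by the knob. Origin at the centre of its underside, z up. About 220 g (-30 to +40 %). Starts at the back place of the display, hemmed in by the taller ones.
- display: Fixed dark steel plinth, 210 mm (its x, away from the robot) x 300 mm (its y), 20 mm high, with a brass lip 12 mm higher along its far (+x) edge. Origin at the centre of its underside. Flush brass spots (44 mm) under the things mark four places; x, y in mm: back (45, 0), left (45, 92), right (45, -92), front (-47, 0). Things start within 5 mm of these.
- side_board: Fixed plain wooden board, 300 mm (its x) x 110 mm (its y), 18 mm thick, to the left or right of the display: the side area. Origin at the centre of its underside. Three canisters fit in a row along its x, 95 mm apart.
- scale_plate (a point): Middle of the top face of the counter scale's round steel plate (130 mm diameter, top 54 mm above the table); axes as the scale's, z up. The scale is a fixed black box 200 x 160 x 40 mm, its centre 20 mm towards its -x from this point, on the other side of the display from the side board. The plate does not move.
- cup: Bystander: small white handleless cup, 72 mm across, 62 mm high, beyond the display. Origin at the centre of its underside. Leave alone.
- bowl: Bystander: white bowl, 110 mm across, 45 mm high, beyond the display. Origin at the centre of its underside. Leave alone.
- spoon: Bystander: wooden-handled spoon, 160 mm long, lying on the table beyond the thing to the left of the display (side board or scale). Leave alone.
Not all that is in view belongs to the job. Leave any purple or turquoise look-alike of the hex_canister alone.

How it is judged:
By the outcome, as a careful person would: the job done as asked, in the order asked, and still so for the second after the job is handed in, with the robot touching nothing.
It also fails if it takes over 138 s, if anything falls off the work surface, if the arm or the gripper's body presses on something with over 40 N, if the wrist force passes 120 N, or if a joint passes its speed limit or range.

## Working session

There is one attempt and no reset: what is moved stays moved. The work goes in short steps, Python scripts to look and compute and a tool call to move; the robot and the scene stay as the last step left them, time stands still between calls to the robot, and variables do not carry over. Pictures are saved under pics/ and viewed, about 12 in all and at most 16, crops included, and the job is handed in when it is done.

Besides the shell and the picture viewer there is one more tool, called as name([rows], argument=value, ...), one row to a line, values as JSON. apply_moves: Moves the arm, as the interface text tells. Its arguments: {"type":"object","properties":{"targets":{"type":"array"},"newtons":{"type":"number"}},"required":["targets"]}

```bash
mkdir -p pics
cat > h.py <<'E'
import numpy as np, cv2
from rig import r
def grab(n,save=None):
    s=r.sense(); f=r.grab_frame(n)
    if save: cv2.imwrite('pics/'+save,cv2.cvtColor(f['pixels'],cv2.COLOR_RGB2BGR))
    f['s']=s; return f
def K(f):
    F=240/np.tan(np.radians(f['fov_y'])/2); return np.array([[F,0,f['cx']],[0,F,f['cy']],[0,0,1.]])
def ext(f):
    if 'R' in f: return np.array(f['R']),np.array(f['t'])
    from scipy.spatial.transform import Rotation as Ro
    T=np.eye(4); T[:3,:3]=Ro.from_euler('xyz',f['s']['tcp_rot']).as_matrix(); T[:3,3]=f['s']['eef_pos']
    M=np.linalg.inv(T@np.array(f['mount'])); return M[:3,:3],M[:3,3]
def ray(f,px,z):
    p=cv2.undistortPoints(np.array(px,float).reshape(-1,1,2),K(f),np.array(f['D'],float)).reshape(-1,2)
    R,t=ext(f); c=-R.T@t; d=np.c_[p,np.ones(len(p))]@R
    return c+d*((z-c[2])/d[:,2])[:,None]
def proj(f,X):
    R,t=ext(f); return cv2.projectPoints(np.array(X,float).reshape(-1,3),cv2.Rodrigues(R)[0],t,K(f),np.array(f['D'],float))[0].reshape(-1,2)
E
python3 - <<'E'
from h import *
s=r.sense(); print(s)
for n in('scene','side','wrist'):
    f=grab(n,n+'0.png'); print(n,f['fov_y'],f['D']); print(np.round(-ext(f)[0].T@ext(f)[1]), f.get('mount'))
E
```

```text
{'clock': 0.0, 'qpos': array([ 1.14061574e+00,  3.53681190e-01,  1.63412971e+00,  1.06426368e-05,
        1.15518183e+00, -2.41547771e-03]), 'qvel': array([-3.80140528e-05, -3.76686418e-04, -6.23379759e-04, -1.41569111e-03,
       -2.75846223e-04,  1.39446075e-03]), 'joint_efforts': array([ 6.37581579e-04, -6.05279231e+01, -3.42065406e+01,  1.61973062e-04,
        9.61502868e-03, -1.41638969e-05]), 'eef_pos': array([259.08395613, 568.25518777, 230.54293035]), 'tcp_rot': array([-3.14157954e+00,  1.40005222e-03,  1.14302692e+00]), 'contact_force': array([-0.7024544 , -0.17487269, -0.32404479]), 'wrist_torque': array([-0.03341548, -0.00074572, -0.00032903]), 'opening': 1.0022245783588595}
scene 50.07577814415797 [-0.03438722  0.          0.          0.          0.        ]
[1497.   74.  781.] None
side 56.73301166199227 [-0.07207664  0.          0.          0.          0.        ]
[ 165. -467.  744.] None
wrist 71.71890006645494 [-0.05738205  0.          0.          0.          0.        ]
[192. 599. 372.] [[ 9.99999333e-01 -8.04308608e-04  8.29429647e-04 -9.52168021e-02]
 [ 5.30145558e-04  9.57290219e-01  2.89128270e-01 -7.39262796e+01]
 [-1.02655324e-03 -2.89127637e-01  9.57290006e-01 -1.41831996e+02]
 [ 0.00000000e+00  0.00000000e+00  0.00000000e+00  1.00000000e+00]]
```

View pics/scene0.png

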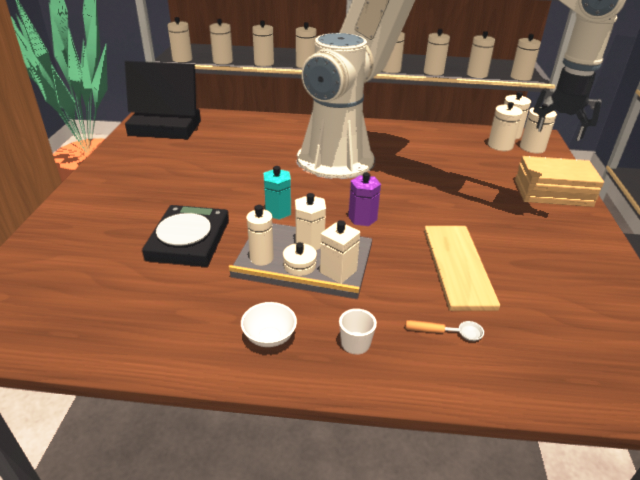

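View pics/side0.png

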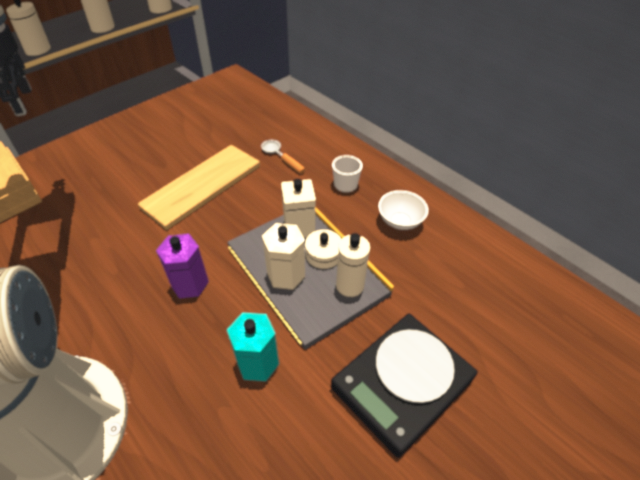

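The scene camera looks back towards the robot, so image right is +y. From left to right on the display:
- **Slim canister:** (260,237), at the right place.
- **Low tin:** (299,258), at the back.
- **Hex canister:** (311,222), at the front.
- **Square canister:** (340,252), at the left place.

The side board is at about (460,265), on the +y side. The scale is at about (187,235), on the -y side.

These could be mistaken for the targets:
- Turquoise hex (277,192) and purple hex (364,199): both are decoys.
- Cream canisters at the back right (505,128), (517,110) and (538,130), and those on the shelf: these are off the display.

I choose the four cream items standing on the display.

```bash
cat > m.py <<'E'
from h import *
fs={n:grab(n) for n in('scene','side')}
kn={'slim':(156,(259,212),(355,240)),'hex':(148,(311,199),(283,232)),'square':(148,(341,227),(298,186)),'low':(72,(300,248),(324,239))}
def blob(f,p):
    g=f['pixels'].max(2); m=(g<50).astype(np.uint8)
    x,y=p; sub=m[y-12:y+13,x-12:x+13]
    n,l,st,c=cv2.connectedComponentsWithStats(sub)
    i=min(range(1,n),key=lambda i:np.hypot(*(c[i]-12))-0.05*st[i,4]); return c[i]+[x-12,y-12],st[i]
for k,(z,a,b) in kn.items():
    for n,p in zip(('scene','side'),(a,b)):
        c,st=blob(fs[n],p); print(k,n,np.round(c,1),st,np.round(ray(fs[n],[c],z)[0],1))
for n,f in fs.items():
    hsv=cv2.cvtColor(f['pixels'],cv2.COLOR_RGB2HSV)
    m=cv2.inRange(hsv,(15,70,120),(32,200,255)); 
    cs=[c for c in cv2.findContours(m,0,2)[0] if cv2.contourArea(c)>800]
    for c in cs:
        q=cv2.minAreaRect(c); e=cv2.approxPolyDP(cv2.convexHull(c),6,True)[:,0]
        print(n,'board?',e.tolist(),np.round(ray(f,e,18)).tolist())
    m=cv2.inRange(hsv,(0,0,150),(180,60,255))
    for c in cv2.findContours(m,0,2)[0]:
        if cv2.contourArea(c)>700:
            e=cv2.fitEllipse(c); print(n,'white',np.round(e[0]),np.round(e[1]),np.round(ray(f,[e[0]],54)[0],1))
E
python3 m.py
```

```text
slim scene [258.6 211.5] [ 9  8  6  8 39] [ 571.8 -135.7  156. ]
slim side [354.2 242.7] [ 8 12  7  7 38] [ 557.5 -140.5  156. ]
hex scene [309.9 199.5] [ 9  9  5  8 34] [495.7 -30.7 148. ]
hex side [282.4 234.3] [ 9 11  6  8 37] [481.5 -35.3 148. ]
square scene [340.2 227.6] [ 9  9  6  9 40] [598.8  46.  148. ]
square side [297.6 186.3] [ 9  9  6  8 35] [585.7  43.4 148. ]
low scene [299.  249.4] [ 9 10  5  8 31] [587.9 -44.3  72. ]
low side [323.7 240. ] [10 10  5  7 26] [573.4 -47.7  72. ]
scene board? [[425, 226], [466, 227], [498, 309], [449, 309]] [[379.0, 259.0, 18.0], [370.0, 366.0, 18.0], [672.0, 395.0, 18.0], [685.0, 290.0, 18.0]]
scene board? [[273, 218], [271, 261], [256, 264], [247, 220]] [[393.0, -139.0, 18.0], [571.0, -113.0, 18.0], [586.0, -146.0, 18.0], [411.0, -204.0, 18.0]]
scene board? [[359, 233], [358, 292], [229, 269], [296, 210], [324, 210]] [[432.0, 89.0, 18.0], [654.0, 95.0, 18.0], [612.0, -204.0, 18.0], [347.0, -84.0, 18.0], [338.0, -9.0, 18.0]]
scene board? [[522, 157], [588, 160], [604, 182], [593, 205], [524, 201]] [[-58.0, 602.0, 18.0], [-69.0, 817.0, 1
[... 1160 characters left out ...]
168, 228], [138, 205], [230, 145]] [[668.0, 300.0, 18.0], [373.0, 246.0, 18.0], [357.0, 360.0, 18.0], [651.0, 402.0, 18.0]]
side board? [[0, 140], [39, 198], [4, 217]] [[183.0, 882.0, 18.0], [186.0, 552.0, 18.0], [97.0, 546.0, 18.0]]
side board? [[35, 15], [48, 48], [27, 54], [12, 20]] [[567.0, 1750.0, 18.0], [496.0, 1373.0, 18.0], [420.0, 1385.0, 18.0], [476.0, 1779.0, 18.0]]
side white [ 98. 405.] [47. 96.] [ 81.9 -48.6  54. ]
side white [415. 365.] [69. 80.] [ 507.2 -340.4   54. ]
side white [333. 244.] [26. 67.] [591.  -57.1  54. ]
side white [282. 237.] [29. 40.] [525.7  26.4  54. ]
side white [403. 209.] [36. 49.] [775.9 -86.6  54. ]
side white [346. 171.] [27. 36.] [773.1  86.1  54. ]
```

apply_moves([
  [[1,0,0,-1,0,0,8],[1,0,0,-2,0,0,16],[1,0,0,-4,0,0,24.5],[1,0,0,-6,0,0,33],[1,0,0,-8,0,0,41],[1,0,0,-10,0,0,49],[1,0,0,-10,0,0,57],[1,0,0,-10,0,0,65.5]],
])

```text
clock: 1.05
eef_pos: [259.3, 568.8, 331.8]
tcp_rot: [-3.141, -0.0, -0.006]
contact_force: [-0.2, -0.3, 0.2]
opening: 0.998
```

apply_moves([
  [[1,2,4,0,0,0,0],[1,4,8.5,0,0,0,0],[1,6,13,0,0,0,0],[1,8,17.5,0,0,0,0],[1,10,22,0,0,0,0],[1,12,26,0,0,0,0],[1,14,30,0,0,0,0],[1,16,34,0,0,0,0]],
])

```text
clock: 1.85
eef_pos: [417.7, 226.1, 331.8]
tcp_rot: [-3.141, -0.001, -0.006]
contact_force: [1.8, -0.7, -0.2]
opening: 0.998
```

apply_moves([
  [[1,2,4,0,0,0,0],[1,4,8,0,0,0,0],[1,6,12,0,0,0,0],[1,8,16,0,0,0,0],[1,10,19,0,0,0,0],[1,12,22,0,0,0,0],[1,13,24,0,0,0,0],[1,13,24,0,0,0,0]],
])

```text
clock: 2.65
eef_pos: [547.2, -17.0, 331.3]
tcp_rot: [-3.141, -0.001, -0.009]
contact_force: [0.4, 1.4, 0.0]
opening: 1.004
```

Run:
```python
from h import *
f=grab('wrist','w1.png'); print(f['s']['eef_pos'],f['s']['tcp_rot'])
for k,p in {'slim':(564,-138,150),'hex':(487,-34,143),'sq':(591,44,143),'low':(579,-46,67)}.items(): print(k,np.round(proj(f,p)))
```

```text
[547.21362442 -17.02651316 331.33063413] [-3.14140933e+00 -7.24173870e-04 -8.54645388e-03]
slim [[336. 324.]]
hex [[262. 232.]]
sq [[365. 153.]]
low [[345. 224.]]
```

View pics/w1.png

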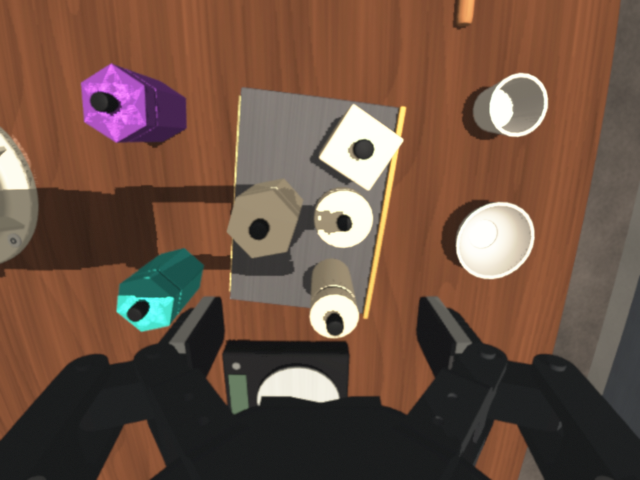

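The wrist view has +x to the right and -y down. It shows the cream square knob at (363,149), hex (259,229), low tin (344,222) and slim (335,324) on the dark plinth. The purple (103,102) and turquoise (138,310) decoys stand off the plinth. This confirms the choice.

```bash
cat > w.py <<'E'
from h import *
import sys
def knobs(f,d,th=45):
    g=f['pixels'].max(2); out={}
    for k,(p,z) in d.items():
        x,y=map(int,p); w=16; sub=(g[y-w:y+w+1,x-w:x+w+1]<th).astype(np.uint8)
        n,l,st,c=cv2.connectedComponentsWithStats(sub)
        if n<2: continue
        i=max(range(1,n),key=lambda i:st[i,4]); q=c[i]+[x-w,y-w]
        out[k]=ray(f,[q],z)[0]; print(k,np.round(q,1),st[i,2:].tolist(),np.round(out[k],1))
    return out
E
python3 - <<'E'
from w import *
f=grab('wrist')
knobs(f,{'slim':((335,324),157),'hex':((259,229),149),'sq':((363,149),149),'low':((344,222),73)})
# sq lid contour & plinth angle
E
```

```text
slim [334.5 323.4] [15, 20, 152] [ 560.8 -131.7  157. ]
hex [259.6 230.3] [19, 20, 283] [485. -29. 149.]
sq [356.1 150.5] [4, 14, 24] [581.   48.4 149. ]
low [343.  223.5] [11, 15, 118] [574.5 -41.7  73. ]
```

apply_moves([
  [[0,1.5,-2.5,2,0,0,0],[0,3,-5,4,0,0,0],[0,4.1,-6.5,7,0,0,0],[0,4.1,-6.5,11,0,0,0],[0,4.1,-6.5,12,0,0,0],[0,4.1,-6.5,12,0,0,0]],
])

```text
clock: 3.35
eef_pos: [585.9, 50.7, 210.3]
tcp_rot: [-3.141, 0.004, -0.006]
contact_force: [0.5, 0.1, -0.1]
opening: 0.501
```

Run:
```python
from w import *
f=grab('wrist','w2.png'); s=f['s'];print(s['eef_pos'],s['opening'])
print(proj(f,(588,48,149)),proj(f,s['eef_pos']))
p=proj(f,(588,48,149))[0]; knobs(f,{'sq':(p,149)},60)
```

```text
[585.94814607  50.7050154  210.29974806] 0.5013192981174429
[[323.90704481 262.01104813]] [[320.56535773 302.18315914]]
sq [324.6 261.4] [29, 32, 765] [588.4  48.4 149. ]
```

View pics/w2.png

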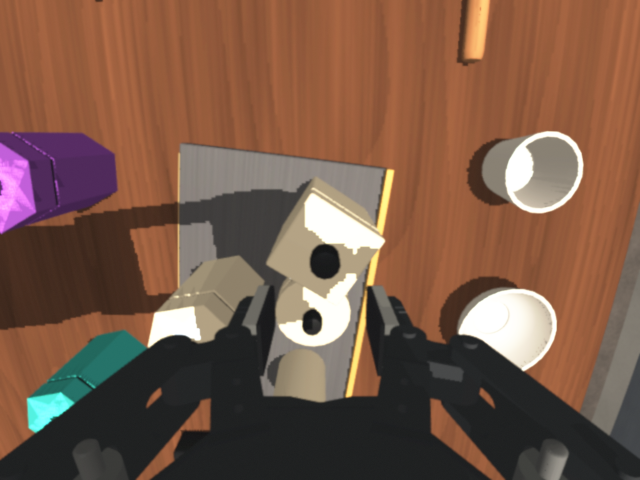

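The crop shows the square knob centred at (325,261), between the fingers, with clear space around it.

apply_moves([
  [[0,0.25,0.25,3,0,0,0],[0,0.25,0.25,6,0,0,0],[0,0.25,0.25,7.5,0,0,0],[0,0.25,0.25,7.5,0,0,0],[-1,0.25,0.25,7.5,0,0,0],[-1,0.25,0.25,7.5,0,0,0],[-1,0.25,0.25,7.5,0,0,0],[-1,0.25,0.25,7.5,0,0,0]],
], newtons=60)

```text
clock: 4.2
eef_pos: [590.4, 48.1, 139.0]
tcp_rot: [-3.14, -0.002, -0.007]
contact_force: [-1.9, -0.1, 6.7]
opening: 0.206
```

apply_moves([
  [[-1,0,0,0,0,0,0],[-1,0,0,0,0,0,0]],
])

```text
clock: 4.4
eef_pos: [590.7, 48.1, 139.6]
tcp_rot: [-3.14, -0.003, -0.007]
contact_force: [0.9, -0.4, -5.0]
opening: 0.207
```

Run:
```python
from w import *
f=grab('wrist'); s=f['s'];print(s['eef_pos'],s['opening'],s['contact_force'],s['wrist_torque'])
cv2.imwrite('pics/w3.png',cv2.resize(f['pixels'][220:370,220:420,::-1],(800,600)))
```

```text
[590.68641538  48.10490198 139.63614908] 0.20658401899088363 [ 0.8950522  -0.39873855 -5.03434662] [ 0.00102123 -0.01816345  0.01889085]
```

View pics/w3.png

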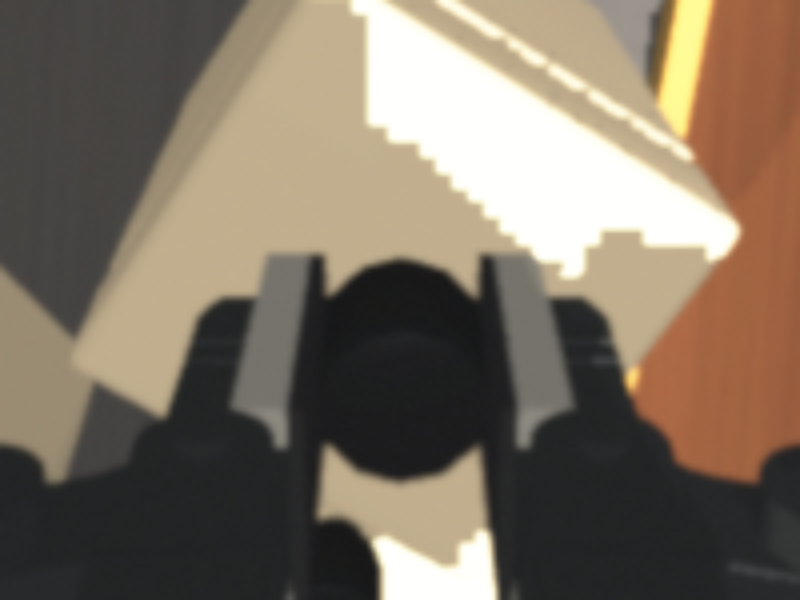

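Square knob gripped centrally. Its home grasp pose is TCP (590.5, 48.1, 139.4). I'll carry it to the far slot on the board, at about (611, 339).

apply_moves([
  [[-1,0,0,-2.5,0,0,0],[-1,0,0,-6,0,0,0],[-1,0,-3,-8,0,0,0],[-1,0.5,-7,-8,0,0,0],[-1,0.8,-11.5,-8,0,0,0],[-1,1.1,-16,-8,0,0,0],[-1,1.4,-20.5,-8,0,0,0],[-1,1.7,-25,-8,0,0,0]],
])

```text
clock: 5.25
eef_pos: [608.6, 299.6, 219.3]
tcp_rot: [-3.14, -0.002, -0.007]
contact_force: [0.8, -0.6, -4.0]
opening: 0.211
```

apply_moves([
  [[-1,0.3,-3,0,0,0,0],[-1,0.3,-4.1,0,0,0,0],[-1,0.3,-4.1,1,0,0,0],[-1,0.3,-4.1,1,0,0,0]],
])

```text
clock: 5.65
eef_pos: [610.7, 339.1, 207.0]
tcp_rot: [3.14, 0.002, -0.006]
contact_force: [0.2, -0.5, -4.9]
opening: 0.208
```

Run:
```python
from w import *
s=r.sense();print(s['eef_pos'],s['opening'],s['contact_force'])
f=grab('scene');cv2.imwrite('pics/s1.png',cv2.resize(f['pixels'][120:340,200:520,::-1],(800,550)))
f=grab('wrist');
hsv=cv2.cvtColor(f['pixels'],cv2.COLOR_RGB2HSV); m=cv2.inRange(hsv,(15,70,120),(32,200,255))
for c in cv2.findContours(m,0,2)[0]:
    if cv2.contourArea(c)>3000:
        e=cv2.approxPolyDP(cv2.convexHull(c),6,True)[:,0]; print(e.tolist(),np.round(ray(f,e,18)).tolist())
```

```text
[610.70267026 339.11666115 206.99829387] 0.20784344679733596 [ 0.23762804 -0.50704009 -4.89777664]
[[404, 278], [109, 283], [78, 188], [364, 148]] [[701.0, 268.0, 18.0], [374.0, 264.0, 18.0], [361.0, 370.0, 18.0], [654.0, 405.0, 18.0]]
```

View pics/s1.png

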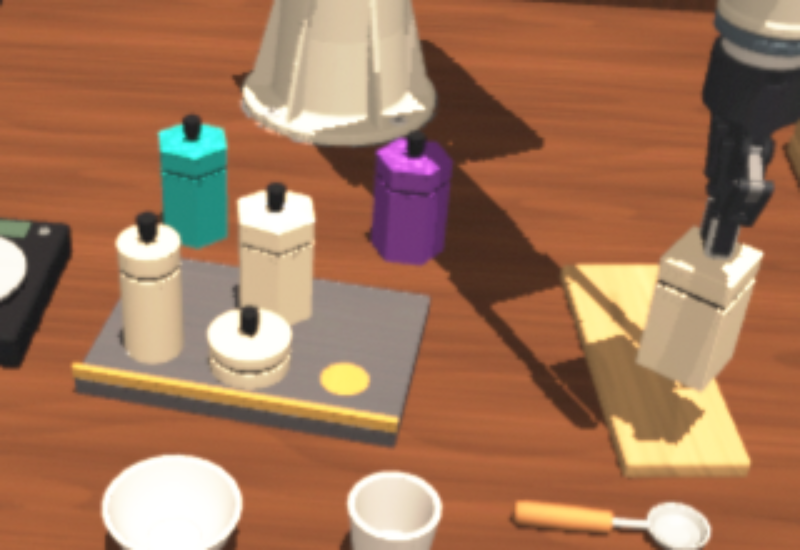

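The scene crop shows the square canister over the board, its bottom swung roughly 10° towards -y about the jaw axis. The square's spot on the display is empty. I'll lower it gently so it settles flat, then grip harder and move more smoothly for the others.

apply_moves([
  [[-1,0,-0.3,1.5,0,0,0],[-1,0,-0.5,3.5,0,0,0],[-1,0,-0.5,5,0,0,0],[-1,0,-0.5,5.7,0,0,0],[-1,0,-0.5,6.2,0,0,0],[-1,0,-0.5,6.6,0,0,0],[-1,0,-0.5,6.9,0,0,0],[-1,0,-0.5,7,0,0,0]],
])

```text
clock: 6.55
eef_pos: [611.7, 343.9, 138.6]
tcp_rot: [3.141, -0.0, -0.008]
contact_force: [-0.1, 0.3, -4.1]
opening: 0.205
```

Run:
```python
from w import *
s=r.sense();print(s['eef_pos'],s['opening'],s['contact_force'],s['wrist_torque'])
f=grab('scene');a=f['pixels'][160:320,400:520,::-1]
f=grab('side');b=f['pixels'][80:240,120:280,::-1]
cv2.imwrite('pics/s2.png',cv2.resize(np.hstack([a,b]),None,fx=2.8,fy=2.8))
```

```text
[611.68131738 343.88358187 138.58523226] 0.20523431761707076 [-0.07703742  0.32388955 -4.08829755] [ 0.03843106 -0.02965968  0.04362897]
```

View pics/s2.png

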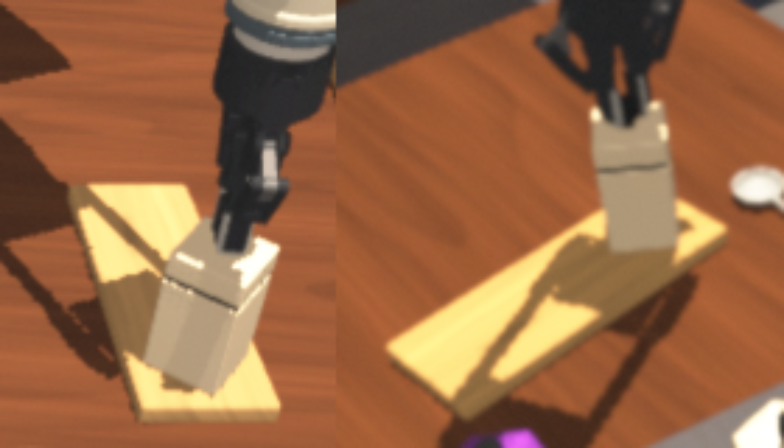

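Run:
```python
from h import *
for n in('scene','side'):
    f=grab(n); p=proj(f,[(611,344,130),(611,344,18)]); print(n,p.round(1).tolist(),np.degrees(np.arctan2(*(p[0]-p[1])*[1,-1])).round(1))
```

```text
scene [[480.6, 248.3], [470.1, 288.0]] 14.9
side [[223.6, 124.8], [230.0, 161.6]] -9.9
```

The projected vertical at that spot leans 15° in the scene view and -10° in the side view, which matches what I see. So the canister is upright and the lean was perspective. I'll finish lowering and release.

apply_moves([
  [[-1,0,0,0.15,0,0,0],[-1,0,0,0.25,0,0,0],[-1,0,0,0.25,0,0,0]],
])

```text
clock: 7.05
eef_pos: [611.9, 344.2, 137.1]
tcp_rot: [-3.141, -0.001, -0.008]
contact_force: [-1.5, -0.8, 2.2]
opening: 0.212
```

apply_moves([
  [[0,0,0,0,0,0,0],[0,0,0,0,0,0,0],[0,0,0,-0.5,0,0,0],[0,0,0,-4,0,0,0],[0,-1,2,-7.5,0,0,0],[0,-2.5,6.5,-7.5,0,0,0],[0,-4,11,-7.5,0,0,0],[0,-5.5,15.5,-7.5,0,0,0]],
])

```text
clock: 7.85
eef_pos: [555.2, 188.3, 212.8]
tcp_rot: [-3.141, -0.002, -0.007]
contact_force: [0.1, -1.7, 0.3]
opening: 0.496
```

apply_moves([
  [[0,-1.5,4.5,0,0,0,0],[0,-3,9,0,0,0,0],[0,-4.5,13.5,0,0,0,0],[0,-6,17.5,0,0,0,0],[0,-7,20.5,0,0,0,0],[0,-7,21.8,0,0,0,0],[0,-7,21.8,0,0,0,0]],
])

```text
clock: 8.55
eef_pos: [484.3, -30.4, 213.1]
tcp_rot: [-3.141, -0.004, -0.009]
contact_force: [-0.1, -0.0, 0.3]
opening: 0.505
```

Run:
```python
from w import *
f=grab('wrist'); s=f['s'];print(s['eef_pos'],s['opening'])
p=proj(f,(485,-29,149))[0]; knobs(f,{'hex':(p,149)},60)
p=proj(f,(561,-132,157))[0]; print(p)
```

```text
[484.28311543 -30.36302189 213.05844404] 0.5053837964894371
hex [320.7 254.8] [29, 32, 758] [484.8 -29.1 149. ]
[425.59038733 389.04966185]
```

apply_moves([
  [[0,0.05,-0.13,3,0,0,0],[0,0.05,-0.13,6,0,0,0],[0,0.05,-0.13,7.4,0,0,0],[0,0.05,-0.13,7.4,0,0,0],[-1,0.05,-0.13,7.4,0,0,0],[-1,0.05,-0.13,7.4,0,0,0],[-1,0.05,-0.13,7.4,0,0,0],[-1,0.05,-0.13,7.4,0,0,0]],
], newtons=90)

```text
clock: 9.4
eef_pos: [485.9, -27.7, 140.0]
tcp_rot: [-3.14, -0.005, -0.009]
contact_force: [-2.5, 1.4, 6.2]
opening: 0.197
```

apply_moves([
  [[-1,0,0,0,0,0,0],[-1,0,0,0,0,0,0]],
])

```text
clock: 9.6
eef_pos: [486.0, -27.8, 140.2]
tcp_rot: [-3.14, -0.006, -0.009]
contact_force: [-0.2, 0.3, -4.1]
opening: 0.195
```

apply_moves([
  [[-1,0,0,-2,0,0,0],[-1,0,0,-5,0,0,0],[-1,0,-1.5,-8,0,0,0],[-1,0,-5,-8,0,0,0],[-1,0,-9,-8,0,0,0],[-1,0.5,-13,-8,0,0,0],[-1,1,-17,-8,0,0,0],[-1,1.5,-21,-8,0,0,0]],
])

```text
clock: 10.4
eef_pos: [502.0, 183.4, 220.3]
tcp_rot: [-3.141, -0.006, -0.009]
contact_force: [1.0, -0.4, -4.4]
opening: 0.198
```

apply_moves([
  [[-1,0.4,-4,0,0,0,0],[-1,0.8,-8,0,0,0,0],[-1,1.1,-11.5,0,0,0,0],[-1,1.1,-14,1,0,0,0],[-1,1.1,-15.2,3,0,0,0],[-1,1.1,-15.2,5.5,0,0,0],[-1,1.1,-15.2,7,0,0,0],[-1,1.1,-15.2,7.5,0,0,0]],
])

```text
clock: 11.2
eef_pos: [513.6, 334.4, 143.2]
tcp_rot: [3.14, -0.002, -0.009]
contact_force: [-0.2, -0.4, -4.2]
opening: 0.196
```

apply_moves([
  [[-1,0,0,0.3,0,0,0],[-1,0,0,0.55,0,0,0],[-1,0,0,0.6,0,0,0],[-1,0,0,0.6,0,0,0]],
])

```text
clock: 11.6
eef_pos: [514.1, 334.5, 138.1]
tcp_rot: [3.141, -0.004, -0.009]
contact_force: [-0.8, 0.5, -0.2]
opening: 0.192
```

apply_moves([
  [[0,0,0,0,0,0,0],[0,0,0,0,0,0,0],[0,0,0,-0.5,0,0,0],[0,0,0,-4,0,0,0],[0,0,2,-8,0,0,0],[0,0.5,6,-9,0,0,0],[0,1,10.5,-9,0,0,0],[0,1.5,15,-9,0,0,0]],
])

```text
clock: 12.4
eef_pos: [527.8, 183.4, 229.7]
tcp_rot: [-3.141, -0.006, -0.008]
contact_force: [-0.3, -0.4, -0.2]
opening: 0.503
```

apply_moves([
  [[0,0.5,4.5,0,0,0,0],[0,1,9,0,0,0,0],[0,1.5,13.5,0,0,0,0],[0,2,18,0,0,0,0],[0,2.5,22.5,0,0,0,0],[0,3,27,0,0,0,0],[0,3.6,30.5,0,0,0,0],[0,3.6,31.6,0,0,0,0]],
])

```text
clock: 13.2
eef_pos: [562.0, -136.2, 230.6]
tcp_rot: [3.141, -0.008, -0.011]
contact_force: [-0.5, -0.4, -0.6]
opening: 0.503
```

Run:
```python
from w import *
f=grab('wrist','w4.png'); s=f['s'];print(s['eef_pos'],s['opening'])
p=proj(f,(561,-132,157))[0]; knobs(f,{'slim':(p,157)},60)
f=grab('scene');cv2.imwrite('pics/s3.png',cv2.resize(f['pixels'][120:340,200:520,::-1],(800,550)))
```

```text
[ 561.99975055 -136.17319339  230.60115293] 0.5032898510176688
slim [319.1 249.6] [28, 28, 650] [ 561.7 -134.6  157. ]
```

View pics/s3.png

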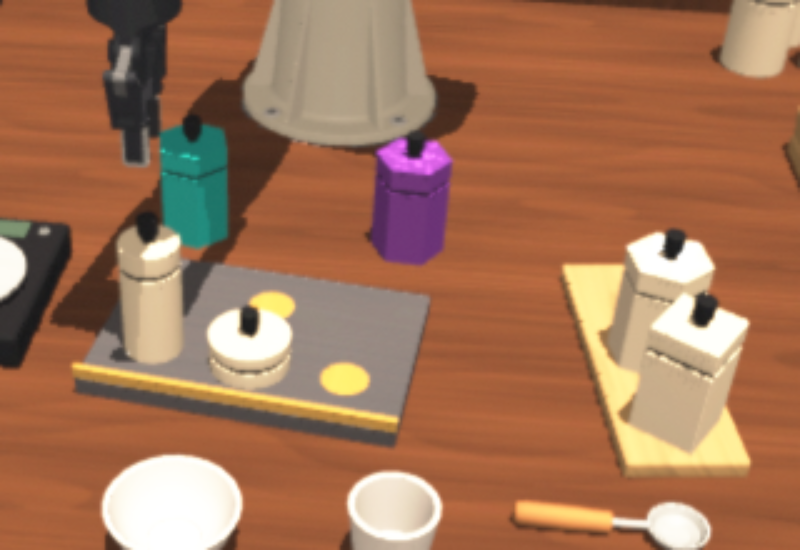

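The square and hex canisters stand upright on the board, and the near slot is free. Next is the slim canister.

apply_moves([
  [[0,0,-0.15,3,0,0,0],[0,0,-0.15,6.5,0,0,0],[0,0,-0.15,8.3,0,0,0],[0,0,-0.15,8.3,0,0,0],[-1,0,-0.15,8.3,0,0,0],[-1,0,-0.15,8.3,0,0,0],[-1,0,-0.15,8.3,0,0,0],[-1,0,-0.15,8.3,0,0,0]],
])

```text
clock: 14.1
eef_pos: [562.8, -132.4, 148.9]
tcp_rot: [-3.142, -0.009, -0.01]
contact_force: [-1.1, 2.0, 7.5]
opening: 0.195
```

apply_moves([
  [[-1,0,0,0,0,0,0],[-1,0,0,0,0,0,0]],
])

```text
clock: 14.3
eef_pos: [562.8, -132.4, 149.2]
tcp_rot: [3.142, -0.009, -0.01]
contact_force: [0.2, -0.5, -3.6]
opening: 0.196
```

apply_moves([
  [[-1,0,0,-2,0,0,0],[-1,0,0,-5,0,0,0],[-1,0,-0.5,-8.5,0,0,0],[-1,-0.5,-3,-9,0,0,0],[-1,-1.5,-7,-9,0,0,0],[-1,-3,-11,-9,0,0,0],[-1,-4.5,-15,-9,0,0,0],[-1,-6,-19,-9,0,0,0]],
])

```text
clock: 15.1
eef_pos: [502.9, 59.4, 238.4]
tcp_rot: [3.141, -0.009, -0.011]
contact_force: [1.1, 0.1, -4.2]
opening: 0.193
```

apply_moves([
  [[-1,-1.5,-4,0,0,0,0],[-1,-3,-8,0,0,0,0],[-1,-4.5,-12,0,0,0,0],[-1,-6,-16,0,0,0,0],[-1,-7.5,-20,0,0,0,0],[-1,-8.7,-24,0,0,0,0],[-1,-8.7,-26.5,0,0,0,0],[-1,-8.7,-26.5,2,0,0,0]],
])

```text
clock: 15.9
eef_pos: [420.1, 329.7, 219.5]
tcp_rot: [-3.137, -0.013, -0.008]
contact_force: [1.1, 0.0, -4.7]
opening: 0.192
```

apply_moves([
  [[-1,0,0.4,1.5,0,0,0],[-1,0,0.6,4,0,0,0],[-1,0,0.6,5.5,0,0,0],[-1,0,0.6,6.3,0,0,0],[-1,0,0.6,6.8,0,0,0],[-1,0,0.6,7.1,0,0,0],[-1,0,0.6,7.3,0,0,0],[-1,0,0.6,7.3,0,0,0]],
])

```text
clock: 16.7
eef_pos: [421.5, 324.5, 147.0]
tcp_rot: [-3.136, -0.014, -0.008]
contact_force: [-0.5, -0.2, -4.6]
opening: 0.19
```

apply_moves([
  [[-1,0,0,0.15,0,0,0],[-1,0,0,0.2,0,0,0],[-1,0,0,0.25,0,0,0],[-1,0,0,0.25,0,0,0]],
])

```text
clock: 17.1
eef_pos: [422.1, 325.3, 146.8]
tcp_rot: [-3.134, -0.016, -0.009]
contact_force: [-5.7, -1.7, 16.1]
opening: 0.194
```

apply_moves([
  [[-1,0,0,-0.1,0,0,0],[0,0,0,-0.1,0,0,0],[0,0,0,-0.1,0,0,0],[0,0,0,-0.5,0,0,0],[0,0,0,-4,0,0,0],[0,0,2,-8,-0.4,-0.8,-0.5],[0,1,6.5,-8,-0.4,-0.8,-0.5],[0,2.5,11,-8,-0.4,-0.8,-0.5]],
])

```text
clock: 17.9
eef_pos: [445.5, 214.2, 228.0]
tcp_rot: [-3.14, -0.005, 0.003]
contact_force: [1.1, -1.3, -1.3]
opening: 0.497
```

apply_moves([
  [[0,2,4,0,0,0,0],[0,4,8,0,0,0,0],[0,6,12,0,0,0,0],[0,8,16,2,0,0,0],[0,10,19.5,4,0,0,0],[0,11.5,23,6,0,0,0],[0,12.8,25.7,8,0,0,0],[0,12.8,25.7,8,0,0,0]],
])

```text
clock: 18.7
eef_pos: [574.3, -45.4, 145.8]
tcp_rot: [-3.141, -0.002, -0.0]
contact_force: [0.4, 0.7, 0.4]
opening: 0.499
```

Run:
```python
from w import *
f=grab('wrist','w5.png'); s=f['s'];print(s['eef_pos'],s['tcp_rot'],s['opening'])
p=proj(f,(574.5,-42,73))[0]; knobs(f,{'low':(p,73)},60)
# scale plate
f=grab('side');g=f['pixels']
cv2.imwrite('pics/d1.png',cv2.resize(g[80:460,100:500,::-1],(800,600),interpolation=cv2.INTER_AREA) if 0 else cv2.resize(g[80:460,100:500,::-1],(600,570)))
hsv=cv2.cvtColor(g,cv2.COLOR_RGB2HSV)
m=cv2.inRange(hsv,(0,0,150),(180,60,255))
for c in cv2.findContours(m,0,2)[0]:
    e=cv2.fitEllipse(c) if len(c)>20 else None
    if e and cv2.contourArea(c)>2000: print('plate',ray(f,[e[0]],54)[0], [ (ray(f,c[:,0],54)[:,i].min(),ray(f,c[:,0],54)[:,i].max()) for i in(0,1)])
```

```text
[574.33793964 -45.36058111 145.80158508] [-3.14066009e+00 -1.71432383e-03 -4.32539761e-04] 0.4986122420554815
low [323.4 248.3] [27, 31, 689] [576.5 -42.5  73. ]
plate [ 507.17970383 -340.35198009   54.        ] [(np.float64(443.8398846177105), np.float64(575.3306207674442)), (np.float64(-403.4447053555238), np.float64(-272.3050859330854))]
plate [497.53140745  14.44310768  54.        ] [(np.float64(423.4956463195474), np.float64(615.0078233043454)), (np.float64(-43.11559409143831), np.float64(91.43233186370833))]
plate [ 938.10059674 -297.27792211   54.        ] [(np.float64(905.2437167570345), np.float64(964.7550183661473)), (np.float64(-558.2895297261306), np.float64(251.07581000035395))]
plate [1219.02069365  696.51856251   54.        ] [(np.float64(1026.8920798191816), np.float64(1586.8457905645619)), (np.float64(340.43152213617304), np.float64(1167.956348474329))]
```

View pics/d1.png

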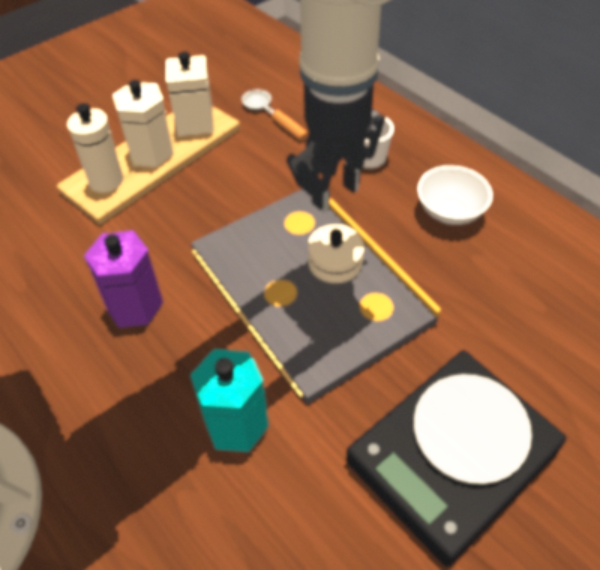

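All three canisters stand on the board and the low tin is free. Gripping the tin's knob.

apply_moves([
  [[0,0.2,-0.28,3,0,0,0],[0,0.2,-0.28,6.5,0,0,0],[0,0.2,-0.28,8.2,0,0,0],[0,0.2,-0.28,8.2,0,0,0],[-1,0.2,-0.28,8.2,0,0,0],[-1,0.2,-0.28,8.2,0,0,0],[-1,0.2,-0.28,8.2,0,0,0],[-1,0.2,-0.28,8.2,0,0,0]],
])

```text
clock: 19.6
eef_pos: [577.5, -39.2, 67.8]
tcp_rot: [-3.139, -0.006, 0.001]
contact_force: [-2.3, 3.5, 7.8]
opening: 0.191
```

apply_moves([
  [[-1,0,0,0,0,0,0],[-1,0,0,0,0,0,0]],
])

```text
clock: 19.8
eef_pos: [577.9, -39.3, 68.7]
tcp_rot: [-3.14, -0.007, 0.001]
contact_force: [-0.3, -0.5, -3.0]
opening: 0.188
```

apply_moves([
  [[-1,0,0,-2,0,0,0],[-1,0,0,-5,0,0,0],[-1,0,0.5,-8,0,0,0],[-1,-0.5,3,-9,0,0,0],[-1,-1.5,6.5,-9,0,0,0],[-1,-2.5,10.5,-9,0,0,0],[-1,-3.5,14.5,-9,0,0,0],[-1,-4.5,17.5,-9,0,0,0]],
])

```text
clock: 20.6
eef_pos: [531.8, -216.6, 158.1]
tcp_rot: [-3.14, -0.008, 0.0]
contact_force: [0.5, 0.1, -1.9]
opening: 0.188
```

Run:
```python
from w import *
f=grab('wrist','w6.png');g=f['pixels']; s=f['s'];print(s['eef_pos'])
print(proj(f,(510,-338,54)), proj(f,(510,-273,54)))
```

```text
[ 531.77692337 -216.62850842  158.10956188]
[[294.848098   370.61008445]] [[292.93405719 304.9447838 ]]
```

View pics/w6.png

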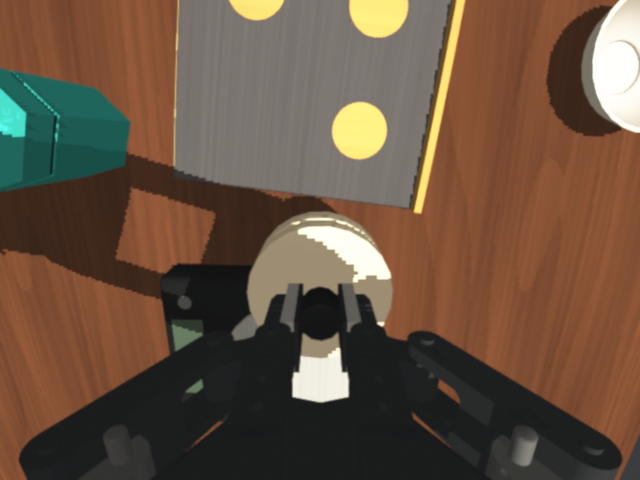

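The tin hangs from its knob at (321,313). The gripper hides the plate, so I'll measure its rim from the earlier wrist pictures (w1, w4).

Run:
```python
from h import *
from scipy.optimize import least_squares
f=r.grab_frame('wrist')
def plate(img,pos,rot,roi):
    f['s']=dict(eef_pos=pos,tcp_rot=rot); g=cv2.cvtColor(cv2.imread('pics/'+img),cv2.COLOR_BGR2HSV)
    m=cv2.inRange(g,(0,0,170),(180,60,255)); k=np.zeros_like(m); x0,y0,x1,y1=roi; k[y0:y1,x0:x1]=1; m*=k
    c=max(cv2.findContours(m,0,1)[0],key=cv2.contourArea)[:,0]; W=ray(f,c,54)[:,:2]
    q=least_squares(lambda p:np.hypot(*(W-p).T)-65,(510,-338),loss='soft_l1',f_scale=1.5)
    e=np.abs(q.fun); print(img,len(c),c.min(0),c.max(0),q.x.round(1),(np.abs(np.hypot(*(W-q.x).T)-65)<2).mean())
plate('w1.png',(547.2,-17.0,331.3),(-3.1414,-.0007,-.0085),(240,345,345,420))
plate('w4.png',(562,-136.2,230.6),(3.141,-.008,-.011),(150,200,345,440))
for n in('scene','side'):
    f2=grab(n)
    hsv=cv2.cvtColor(f2['pixels'],cv2.COLOR_RGB2HSV); m=cv2.inRange(hsv,(20,120,120),(35,255,255))
    for c in cv2.findContours(m,0,2)[0]:
        x,y,w,h=cv2.boundingRect(c)
        if 60<cv2.contourArea(c)<900 and w<40: print(n,(x,y,w,h),ray(f2,[(x+w/2-.5,y+h/2-.5)],20)[0].round(1))
f=grab('wrist')
m=cv2.inRange(cv2.cvtColor(f['pixels'],cv2.COLOR_RGB2HSV),(20,120,120),(35,255,255))
for c in cv2.findContours(m,0,2)[0]:
    if cv2.contourArea(c)>900: x,y,w,h=cv2.boundingRect(c); print('wr',(x,y,w,h),ray(f,[(x+w/2-.5,y+h/2-.5)],20)[0].round(1))
```

```text
w1.png 188 [257 368] [338 403] [ 509.6 -337.8] 0.5372340425531915
w4.png 211 [261 338] [331 401] [ 507.8 -335.8] 0.43601895734597157
scene (410, 322, 35, 7) [739.6 239.1  20. ]
scene (329, 266, 18, 12) [592.5  45.2  20. ]
scene (290, 259, 19, 12) [578.2 -45.7  20. ]
scene (252, 253, 19, 12) [ 567.2 -137.6   20. ]
scene (300, 237, 18, 11) [488.7 -33.7  20. ]
side (340, 276, 16, 18) [ 559.8 -132.6   20. ]
side (276, 267, 22, 17) [485.2 -33.   20. ]
side (314, 247, 20, 16) [577.1 -44.3  20. ]
side (290, 221, 20, 15) [589.5  46.6  20. ]
side (15, 161, 15, 23) [185.8 682.8  20. ]
wr (332, 105, 54, 56) [ 564. -135.   20.]
wr (414, 0, 50, 215) [ 627.8 -114.8   20. ]
wr (349, 0, 58, 40) [576.3 -52.3  20. ]
```

apply_moves([
  [[-1,-0.8,3.5,0,0,0,0],[-1,-1.5,7,0,0,0,0],[-1,-2.1,10,0,0,0,0],[-1,-2.2,11.8,0,0,0,0],[-1,-2.2,11.8,1.5,0,0,0],[-1,-2.2,11.8,3.5,0,0,0],[-1,-2.2,11.8,4.5,0,0,0],[-1,-2.2,11.8,4.9,0,0,0]],
])

```text
clock: 21.65
eef_pos: [510.2, -330.2, 106.7]
tcp_rot: [-3.137, -0.005, 0.001]
contact_force: [-0.5, -1.8, -2.6]
opening: 0.192
```

apply_moves([
  [[-1,0,0.45,0.1,0,0,0],[-1,0,0.45,0.3,0,0,0],[-1,0,0.45,0.5,0,0,0],[-1,0,0.45,0.55,0,0,0],[-1,0,0.45,0.55,0,0,0]],
])

```text
clock: 22.15
eef_pos: [510.7, -334.8, 101.9]
tcp_rot: [-3.138, -0.006, 0.001]
contact_force: [-0.2, 1.9, 3.9]
opening: 0.185
```

Contact made. I'll release, rise and check from a raised position.

apply_moves([
  [[0,0,0,0,0,0,0],[0,0,0,0,0,0,0],[0,0,0,-0.5,0,0,0],[0,0,0,-4,0,0,0],[0,0,-2,-8,0,0,0],[0,0,-5,-12,0,0,0],[0,0,-8,-14,0,0,0],[0,0,-10,-14,0,0,0]],
])

```text
clock: 22.95
eef_pos: [511.4, -234.7, 246.5]
tcp_rot: [-3.14, -0.012, 0.001]
contact_force: [0.2, -0.1, 0.2]
opening: 0.5
```

Run:
```python
from w import *
from scipy.optimize import least_squares
f=grab('wrist');g=f['pixels']; s=f['s'];print(s['eef_pos'],s['tcp_rot'])
p=proj(f,(510,-337,106))[0];print(p); knobs(f,{'low':(p,107)},60)
f2=grab('side')['pixels'][240:440,300:520]
cv2.imwrite('pics/p1.png',np.hstack([cv2.resize(g,(480,360)),cv2.resize(f2,(320,360))])[:,:,::-1])
```

```text
[ 511.36474845 -234.74468053  246.48355481] [-3.13997815e+00 -1.16419390e-02  1.31677928e-03]
[317.10545041 329.55551612]
low [317.1 329.7] [18, 24, 348] [ 510.  -336.5  107. ]
```

View pics/p1.png

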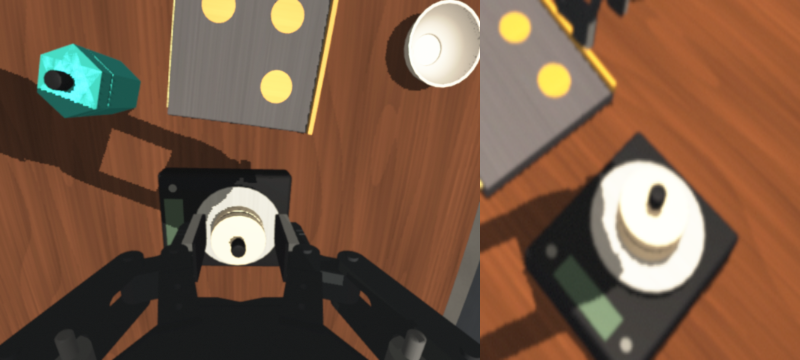

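The tin sits upright in the middle of the plate: its knob is at (510,-336.5) and the plate centre is at about (509.5,-337.5). Now I'll return the canisters, slim first.

apply_moves([
  [[0,0,-3,0,0,0,0],[0,-0.5,-7.5,0,0,-0.6,0],[0,-1,-12,0,0,-0.6,0],[0,-2,-16.5,0,0,-0.6,0],[0,-3,-21,0,0,-0.6,0],[0,-4,-25.5,0,0,-0.6,0],[0,-5,-30,0,0,-0.6,0],[0,-6,-34.5,0,0,-0.6,0]],
])

```text
clock: 23.85
eef_pos: [448.7, 112.3, 244.6]
tcp_rot: [-3.138, 0.003, 0.002]
contact_force: [0.8, -0.1, -0.2]
opening: 0.498
```

apply_moves([
  [[0,-0.6,-4.5,0,0,0,0],[0,-1.2,-9,0,0,0,0],[0,-1.8,-13.5,0,0,0,0],[0,-2.4,-17.5,1,0,0,0],[0,-3,-20.5,2,0,0,0],[0,-3,-21.5,2,0,0,0],[0,-3,-21.5,2,0,0,0]],
])

```text
clock: 24.55
eef_pos: [418.4, 327.7, 225.0]
tcp_rot: [-3.139, 0.003, 0.004]
contact_force: [0.5, -0.6, -0.7]
opening: 0.499
```

Run:
```python
from w import *
f=grab('wrist'); s=f['s'];print(s['eef_pos'],s['tcp_rot'])
p=proj(f,(421,323,155))[0]; knobs(f,{'slim':(p,155)},60)
p=proj(f,(513,334,147))[0]; print(p); knobs(f,{'hex':(p,147)},60)
```

```text
[418.35090972 327.74894235 225.02158434] [-3.13892806e+00  2.99120006e-03  4.18531052e-03]
slim [327.7 259.9] [26, 33, 710] [423.1 323.5 155. ]
[456.09349455 242.13470491]
hex [454.6 244.4] [31, 29, 655] [512.1 332.4 147. ]
```

apply_moves([
  [[0,0.45,0.4,3,0,0,0],[0,0.45,0.4,6,0,0,0],[0,0.45,0.4,7.6,0,0,0],[0,0.45,0.4,7.6,0,0,0],[-1,0.45,0.4,7.6,0,0,0],[-1,0.45,0.4,7.6,0,0,0],[-1,0.45,0.4,7.6,0,0,0],[-1,0.45,0.4,7.6,0,0,0]],
])

```text
clock: 25.4
eef_pos: [423.8, 323.3, 151.0]
tcp_rot: [-3.138, 0.0, 0.003]
contact_force: [-1.3, -1.7, 6.6]
opening: 0.186
```

apply_moves([
  [[-1,0,0,-2,0,0,0],[-1,0,0,-5,0,0,0],[-1,0,0.5,-8.5,0,0,0],[-1,0.5,3,-9,0,0,0],[-1,1.5,7,-9,0,0,0],[-1,3,11,-9,0,0,0],[-1,4.5,15,-9,0,0,0],[-1,6,19,-9,0,0,0]],
])

```text
clock: 26.2
eef_pos: [484.6, 131.5, 240.8]
tcp_rot: [-3.138, -0.0, 0.004]
contact_force: [1.1, 0.1, -3.7]
opening: 0.188
```

apply_moves([
  [[-1,1.3,4.2,0,0,0,0],[-1,2.6,8.7,0,0,0,0],[-1,3.9,13.2,0,0,0,0],[-1,5.2,17.7,0,0,0,0],[-1,6.5,22,0,0,0,0],[-1,7.4,25,0,0,0,0],[-1,7.7,26.6,0,0,0,0],[-1,7.7,26.6,1,0,0,0]],
])

```text
clock: 27.0
eef_pos: [563.5, -136.1, 230.8]
tcp_rot: [-3.139, -0.003, 0.002]
contact_force: [-0.4, 0.8, -4.1]
opening: 0.185
```

apply_moves([
  [[-1,-0.1,-0.1,2.5,0,0,0],[-1,-0.1,-0.1,5,0,0,0],[-1,-0.1,-0.1,6.3,0,0,0],[-1,-0.1,-0.1,7,0,0,0],[-1,-0.1,-0.1,7.4,0,0,0],[-1,-0.1,-0.1,7.6,0,0,0],[-1,-0.1,-0.1,7.75,0,0,0],[-1,-0.1,-0.1,7.75,0,0,0]],
])

```text
clock: 27.8
eef_pos: [563.0, -134.9, 153.8]
tcp_rot: [-3.139, -0.004, 0.002]
contact_force: [0.6, -0.2, -4.6]
opening: 0.186
```

apply_moves([
  [[-1,0,0,0.1,0,0,0],[-1,0,0,0.15,0,0,0],[-1,0,0,0.2,0,0,0],[-1,0,0,0.2,0,0,0]],
])

```text
clock: 28.2
eef_pos: [563.9, -135.2, 153.0]
tcp_rot: [-3.139, -0.006, 0.002]
contact_force: [-1.0, 0.2, 4.4]
opening: 0.187
```

apply_moves([
  [[0,0,0,0,0,0,0],[0,0,0,0,0,0,0],[0,0,0,-0.5,0,0,0],[0,0,0,-4,0,0,0],[0,-0.1,0,-7.8,0,0,0],[0,-0.1,0,-7.8,0,0,0]],
])

```text
clock: 28.8
eef_pos: [565.3, -136.1, 236.4]
tcp_rot: [-3.141, -0.014, 0.002]
contact_force: [1.2, -1.1, -0.2]
opening: 0.502
```

Run:
```python
from w import *
f=grab('wrist'); s=f['s'];print(s['eef_pos'],s['tcp_rot'])
p=proj(f,(562,-135,157))[0]; knobs(f,{'slim':(p,157)},60)
```

```text
[ 565.32326734 -136.10292202  236.44075441] [-3.14138744e+00 -1.38650632e-02  1.64692571e-03]
slim [317.2 247.3] [27, 31, 642] [ 564.2 -134.7  157. ]
```

Slim is back within about 2 mm. Next is the hex canister.

apply_moves([
  [[0,0,-3,0,0,-0.7,0],[0,-0.5,-7.5,0,0,-0.7,0],[0,-1,-12,0,0,-0.7,0],[0,-1.5,-16.5,0,0,-0.7,0],[0,-2,-21,0,0,-0.7,0],[0,-2.5,-25.5,0,0,-0.7,0],[0,-3,-30,0,0,-0.7,0],[0,-3.5,-34.5,0,0,-0.7,0]],
])

```text
clock: 29.65
eef_pos: [527.6, 210.8, 233.1]
tcp_rot: [-3.141, 0.002, 0.002]
contact_force: [1.1, -0.5, -0.1]
opening: 0.498
```

apply_moves([
  [[0,-0.7,-4.5,0,0,0,0],[0,-1.4,-9,0.5,0,0,0],[0,-1.7,-11.5,1.5,0,0,0],[0,-1.7,-12.5,2,0,0,0],[0,-1.7,-12.5,2,0,0,0]],
])

```text
clock: 30.15
eef_pos: [509.5, 336.1, 211.5]
tcp_rot: [3.14, 0.004, 0.003]
contact_force: [-0.9, -1.0, 0.3]
opening: 0.498
```

Run:
```python
from w import *
f=grab('wrist'); s=f['s'];print(s['eef_pos'],s['tcp_rot'])
p=proj(f,(513,333,147))[0]; knobs(f,{'hex':(p,147)},60)
```

```text
[509.463075   336.08906618 211.51224986] [3.14047459 0.00449465 0.00332948]
hex [325.8 261.3] [29, 32, 740] [512.8 332.6 147. ]
```

apply_moves([
  [[0,0.33,0.35,3,0,0,0],[0,0.33,0.35,6,0,0,0],[0,0.33,0.35,7.2,0,0,0],[0,0.33,0.35,7.2,0,0,0],[-1,0.33,0.35,7.2,0,0,0],[-1,0.33,0.35,7.2,0,0,0],[-1,0.33,0.35,7.2,0,0,0],[-1,0.33,0.35,7.2,0,0,0]],
])

```text
clock: 31.0
eef_pos: [513.7, 332.0, 142.1]
tcp_rot: [-3.141, 0.002, 0.003]
contact_force: [-1.6, -1.7, 6.3]
opening: 0.188
```

apply_moves([
  [[-1,0,0,-2,0,0,0],[-1,0,0,-5,0,0,0],[-1,0,0.5,-8,0,0,0],[-1,0,3,-8.5,0,0,0],[-1,-0.5,7,-8.5,0,0,0],[-1,-1,11,-8.5,0,0,0],[-1,-1.5,15,-8.5,0,0,0],[-1,-2,19,-8.5,0,0,0]],
])

```text
clock: 31.8
eef_pos: [493.8, 140.5, 227.4]
tcp_rot: [-3.141, 0.001, 0.003]
contact_force: [0.8, -0.4, -3.9]
opening: 0.189
```

apply_moves([
  [[-1,-0.2,4.2,0,0,0,0],[-1,-0.4,8.5,0,0,0,0],[-1,-0.6,12.5,0,0,0,0],[-1,-0.85,15.5,0,0,0,0],[-1,-0.85,16.9,0,0,0,0],[-1,-0.85,16.9,0.5,0,0,0],[-1,-0.85,16.9,2.5,0,0,0],[-1,-0.85,16.9,5,0,0,0]],
])

```text
clock: 32.6
eef_pos: [486.9, -27.5, 177.7]
tcp_rot: [-3.141, -0.002, 0.003]
contact_force: [-0.2, 0.5, -3.8]
opening: 0.19
```

apply_moves([
  [[-1,-0.1,0.15,1.3,0,0,0],[-1,-0.1,0.15,2.3,0,0,0],[-1,-0.1,0.15,2.9,0,0,0],[-1,-0.1,0.15,3.2,0,0,0],[-1,-0.1,0.15,3.35,0,0,0],[-1,-0.1,0.15,3.5,0,0,0],[-1,-0.1,0.15,3.5,0,0,0]],
])

```text
clock: 33.3
eef_pos: [486.6, -28.9, 144.0]
tcp_rot: [-3.141, -0.003, 0.003]
contact_force: [-3.0, 0.3, 6.6]
opening: 0.189
```

apply_moves([
  [[0,0,0,0,0,0,0],[0,0,0,0,0,0,0],[0,0,0,-0.5,0,0,0],[0,0,0,-4,0,0,0],[0,-0.1,0,-7,0,0,0],[0,-0.1,0,-7,0,0,0]],
])

```text
clock: 33.9
eef_pos: [487.9, -29.1, 218.2]
tcp_rot: [-3.141, -0.01, 0.003]
contact_force: [0.5, -0.1, -0.9]
opening: 0.5
```

Run:
```python
from w import *
f=grab('wrist'); s=f['s'];print(s['eef_pos'],s['tcp_rot'])
p=proj(f,(485,-29,149))[0]; knobs(f,{'hex':(p,149)},60)
```

```text
[487.89154653 -29.09836068 218.19941898] [-3.14137865 -0.01013349  0.00316106]
hex [316.9 252.6] [27, 32, 710] [486.3 -28.1 149. ]
```

apply_moves([
  [[0,1,-3,0,0,-0.5,0],[0,2.5,-7,0,0,-0.5,0],[0,4,-11,0,0,-0.5,0],[0,5.5,-15.5,0,0,-0.5,0],[0,7,-20,0,0,-0.5,0],[0,8.5,-24,0,0,-0.5,0],[0,10,-28,0,0,-0.5,0],[0,11.5,-32,0,0,-0.5,0]],
])

```text
clock: 34.75
eef_pos: [600.7, 292.9, 215.9]
tcp_rot: [3.141, 0.002, 0.003]
contact_force: [0.1, 0.2, -0.6]
opening: 0.5
```

apply_moves([
  [[0,0.7,-3.5,0,0,0,0],[0,0.9,-5.2,0,0,0,0],[0,0.9,-5.2,0,0,0,0]],
])

```text
clock: 35.05
eef_pos: [608.9, 346.7, 214.3]
tcp_rot: [3.141, 0.004, 0.006]
contact_force: [0.0, -0.1, 0.2]
opening: 0.498
```

Run:
```python
from w import *
f=grab('wrist'); s=f['s'];print(s['eef_pos'],s['tcp_rot'])
p=proj(f,(611,343,147))[0]; print(p);knobs(f,{'sq':(p,147)},60)
```

```text
[608.8740454  346.73601326 214.28539602] [3.1406494  0.00395334 0.00559773]
[323.92522732 260.16545337]
sq [322.6 258.4] [28, 31, 715] [610.1 344.2 147. ]
```

apply_moves([
  [[0,0.12,0.25,3,0,0,0],[0,0.12,0.25,6,0,0,0],[0,0.12,0.25,7.4,0,0,0],[0,0.12,0.25,7.4,0,0,0],[-1,0.12,0.25,7.4,0,0,0],[-1,0.12,0.25,7.4,0,0,0],[-1,0.12,0.25,7.4,0,0,0],[-1,0.12,0.25,7.4,0,0,0]],
])

```text
clock: 35.9
eef_pos: [610.6, 342.7, 142.6]
tcp_rot: [3.141, 0.002, 0.005]
contact_force: [-1.6, -1.7, 7.0]
opening: 0.186
```

apply_moves([
  [[-1,0,0,-2,0,0,0],[-1,0,0,-5,0,0,0],[-1,0,0.5,-8,0,0,0],[-1,0,3,-8.5,0,0,0],[-1,-0.5,7,-8.5,0,0,0],[-1,-1,11,-8.5,0,0,0],[-1,-1.5,15,-8.5,0,0,0],[-1,-2,19,-8.5,0,0,0]],
])

```text
clock: 36.7
eef_pos: [591.0, 151.2, 227.9]
tcp_rot: [3.141, 0.002, 0.005]
contact_force: [1.5, -0.1, -4.6]
opening: 0.192
```

apply_moves([
  [[-1,-0.1,4,0,0,0,0],[-1,-0.2,7.5,0,0,0,0],[-1,-0.2,9.8,0,0,0,0],[-1,-0.2,10.4,0,0,0,0],[-1,-0.2,10.4,1.5,0,0,0],[-1,-0.2,10.4,4,0,0,0],[-1,-0.2,10.4,6,0,0,0],[-1,-0.2,10.4,7.2,0,0,0]],
])

```text
clock: 37.5
eef_pos: [588.2, 48.4, 153.4]
tcp_rot: [3.141, 0.004, 0.006]
contact_force: [0.1, 0.5, -4.6]
opening: 0.189
```

apply_moves([
  [[-1,0.1,0.08,0.4,0,0,0],[-1,0.1,0.08,0.7,0,0,0],[-1,0.1,0.08,0.85,0,0,0],[-1,0.1,0.08,1,0,0,0],[-1,0.1,0.08,1,0,0,0]],
])

```text
clock: 38.0
eef_pos: [589.7, 47.7, 144.7]
tcp_rot: [3.141, 0.003, 0.006]
contact_force: [-1.5, 0.2, 3.7]
opening: 0.188
```

apply_moves([
  [[0,0,0,0,0,0,0],[0,0,0,0,0,0,0],[0,0,0,-0.5,0,0,0],[0,0,0,-4,0,0,0],[0,-0.3,-0.2,-7,0,0,0],[0,-0.3,-0.2,-7,0,0,0]],
])

```text
clock: 38.6
eef_pos: [589.4, 50.0, 219.5]
tcp_rot: [-3.141, -0.004, 0.006]
contact_force: [-0.2, -0.7, 0.7]
opening: 0.504
```

Run:
```python
from w import *
f=grab('wrist'); s=f['s'];print(s['eef_pos'],s['tcp_rot'])
p=proj(f,(588,48,149))[0]; knobs(f,{'sq':(p,149)},60)
```

```text
[589.40207418  50.04401351 219.47965456] [-3.1413651  -0.00440869  0.00637222]
sq [319.6 254.1] [28, 30, 679] [589.2  49.6 149. ]
```

apply_moves([
  [[0,0,-2,-4,0,0,0],[0,0,-6,-8,0,0,0],[0,0,-10.5,-10,0,0,0],[0,0,-15,-10,0,0,0],[0,0,-19.5,-10,0,0,0],[0,0,-23,-10,0,0,0],[0,0,-25,-10,0,0,0],[0,0,-25,-10,0,0,0]],
])

```text
clock: 39.45
eef_pos: [586.1, 301.9, 316.0]
tcp_rot: [3.141, -0.0, 0.009]
contact_force: [-0.7, 0.6, -0.8]
opening: 0.499
```

Run:
```python
from h import *
# compare initial and current knob pixels (scene0/side0 vs now)
old={n:cv2.imread(f'pics/{n}0.png') for n in('scene','side')}
kn={'slim':((259,212),(355,240)),'hex':((311,199),(283,232)),'square':((341,227),(298,186))}
new={n:grab(n)['pixels'][:,:,::-1] for n in old}
for k,ps in kn.items():
    for n,(x,y) in zip(('scene','side'),ps):
        t=old[n][y-10:y+8,x-9:x+10]; s=new[n][y-22:y+20,x-21:x+22]
        m=cv2.matchTemplate(s,t,cv2.TM_CCOEFF_NORMED); _,v,_,l=cv2.minMaxLoc(m); print(k,n,'shift px',(l[0]-12,l[1]-12),round(v,2))
cv2.imwrite('pics/end.png',np.hstack([cv2.resize(new['scene'][140:360,120:520],(400,300)) ,cv2.resize(new['side'][120:460,120:500],(400,300))]))
```

```text
slim scene shift px (0, 1) 0.99
slim side shift px (1, -1) 0.99
hex scene shift px (0, 0) 0.98
hex side shift px (0, -1) 0.99
square scene shift px (1, 0) 0.98
square side shift px (0, -1) 0.99
```

View pics/end.png

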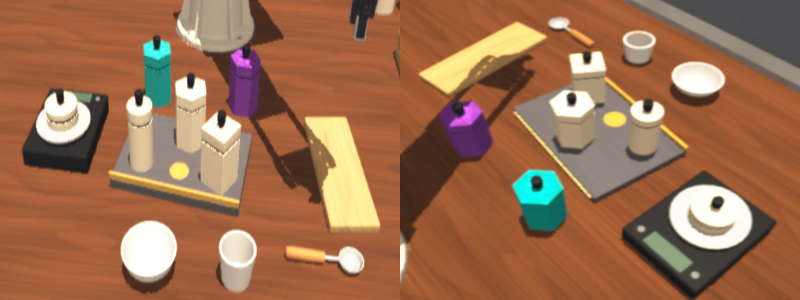

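Everything is upright, the spots match the start within about 1 pixel (2–3 mm), and the gripper is clear. Handing in.

```bash
python3 -c "
from rig import r; print(r.sign_off())"
```

```text
the job is handed in; nothing more can be done
None
```

The low tin is on the scale and all three tall canisters are back on their spots. The job was handed in at about 39.5 s of the 138 s allowed. I lifted the square, hex and slim canisters by their knobs onto the side board, set the tin on the plate, then put back slim, hex and square in that order.

**Last checks:**
- **Tin:** it stands upright on the plate. Its knob is at (510, -336.5), and I measured the plate centre at about (509.5, -337.5).
- **Canisters:** all three are upright. Compared with the first pictures, their knobs are at most about 1 pixel (2–3 mm) off in both camera views.
- **Largest offset:** the close-up check put the slim canister about 2.5 mm further from the robot than at the start. I left it there.
- **Bystanders:** the cup, bowl, spoon and the purple and turquoise look-alikes were not touched, and the gripper is clear of everything.

**Disagreement between views:** at the start, the scene and side cameras differed by about 13 mm on the knob positions. I used the wrist camera's close-up readings for every grasp and placing instead.

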